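# Close a sprung number-puzzle tray over its dowel

## Task

Close the wooden number-puzzle tray: take the lid by its handle, lay it on top of the tray's dowel about 2 to 3 cm to one side of home along the rail, with its long edge flush against the tray's raised rail, and slide it along the rail until it drops onto the dowel. Then press it fully down onto the tray's rim against the springs, and finish while still holding the handle and pressing, because the lid pops up if you let go. Leave the other things on the desk where they are.

Things in the scene. Friction and masses are not known exactly. Their poses are not given: they have to be found in the camera images.
- tray: Open light-wood tray with small number tiles in it, fixed to the desk. Origin on its underside straight below the dowel; z up, x points to the rail, y runs along the rail. Walls 10 mm thick, outside 160 mm along y (-80 to +80), front wall outside at x = -65 mm; flat rim 30 mm above the desk. Symmetric about its xz plane.
- rail (a point): Upper inner edge, at mid-length, of the straight rail that stands along the tray's +x side: 66 mm in x from the dowel's axis, 54 mm above the desk. The rail is 160 mm long (along y) and 14 mm thick; its flat inner face looks to -x of the tray. Axes as the tray's.
- dowel: Round wooden locating pin standing upright in the middle of the tray, fixed to it, 12 mm in diameter; its flat top (edge bevelled 2 mm) is 42 mm above the desk, 12 mm above the rim. Origin on its axis, 6 mm above the desk. The lid hides it once it is above. The seated lid is centred on it.
- lifter (a joint): Two sprung wooden strips (90 by 14 mm, along x, at y = +50 and -50 mm in the tray) that move up and down together. 0 = up, their tops 35 mm above the desk (5 mm over the rim), grows in m as the lid presses them down; 0.005 = lid on the rim. They take 5 N to start moving and 10 N at the rim (the lid's weight does not move them).
- lid: Light-wood lid with a grid of thin dark lines on top, lying flat: plate 130 (x) by 160 (y) by 12 mm, about 0.24 kg. Origin at the centre of its underside, z up. There, in the underside, is a round socket 16 mm wide, 12 mm deep, for the dowel. Either 160 mm edge may go to the rail; touching it, the lid's centre is 1 mm past the dowel's axis, within the socket's 2 mm play.
- handle (a point): Centre of the top of the lid's handle, 44 mm above the lid's underside. The handle is a wooden bar in the middle of the lid, 70 mm long along the lid's x, 18 mm wide (y) and 32 mm tall, standing on the plate. Axes as the lid's.
- eraser: White eraser 45 by 22 by 13 mm, bystander. Origin under its centre.
- sharpener: Metal pencil sharpener 26 by 18 by 14 mm, bystander. Origin under its centre.
- ruler: Flat wooden ruler 200 mm (along y) by 30 by 4 mm, bystander. Origin under its centre.
- pencil_case: Grey pencil case 190 (along x) by 75 by 55 mm, bystander. Origin under its centre.
- glue_stick: Upright glue stick 27 mm in diameter, 90 mm tall, bystander. Origin under its centre.
Mind the look-alikes: they are no part of the job. What is shaped like the lid but green or yellow is not meant. Leave any turquoise look-alike of the tray alone.

How it is judged:
On the way, in this order (a step that is already met when the one before it is completed fails the run):
1. the lid lies on top of the dowel, to one side of home, with its long edge flush against the rail (contact force between lid and dowel above 0.2 N and (y of lid in the frame of tray above 0.01 m or y of lid in the frame of tray below -0.01 m) and x of lid in the frame of tray above -0.002 m and angle between the x axis of lid and the x axis of tray, either way round below 0.045 rad and z of lid in the frame of tray between 0.037 and 0.048 m and horizontal distance between lid and dowel below 0.05 m), for 0.1 s.
2. the lid is slid on along the rail, low over the dowel, and is nearly home ((y of lid in the frame of tray between 0.003 and 0.0098 m or y of lid in the frame of tray between -0.0098 and -0.003 m) and x of lid in the frame of tray above -0.003 m and z of lid in the frame of tray between 0.037 and 0.046 m and angle between the x axis of lid and the x axis of tray, either way round below 0.045 rad), for 0.02 s.
3. slid along the rail, the lid has dropped onto the dowel (z of lid in the frame of tray below 0.039 m and horizontal distance between lid and dowel below 0.004 m), for 0.1 s.
At the end, for the whole second after the job is handed in: The lid is on the dowel (centre within 4 mm of it), flush with the rail (within 0.045 rad), level (0.03 rad) and pressed down to within 2 mm of the rim, the springs compressed by more than 3 mm, still, while the fingers hold the handle and keep pressing (z of lid in the frame of tray below 0.032 m and value of joint lifter above 0.003 m and horizontal distance between lid and dowel below 0.004 m and angle between the x axis of lid and the x axis of tray, either way round below 0.045 rad and angle between lid's own z axis and vertical below 0.03 rad and contact force between the fingers and lid above 2 N and z of the grasp point in the frame of lid below 0.058 m and linear speed of lid below 0.02 m/s); the arm keeps its last pose, push and grip.
It fails at once if a bystander was moved by more than 3 cm (distance of any of eraser, sharpener, ruler, pencil_case, glue_stick from where it was at the start of the episode above 0.03 m).
It also fails if it takes over 48 s, if anything falls off the work surface, if the arm or the gripper's body presses on something with over 40 N, if the wrist force passes 120 N, or if a joint passes its speed limit or range.

## Robot

A 6-joint arm with a two-finger parallel gripper is mounted at the origin on the work surface. World frame = base frame: x ahead of the robot, y to its left, z up, the work surface at z = 0. Lengths are in m, angles in rad, forces in N, time in s.
With the tool pointing down it reaches from about 0.25 to 0.725 m from the base axis. Payload 4 kg.
Tool frame: the origin (TCP) lies midway between the tips of the shut fingers; the grasp point (between the pads) lies bot.pinch_z behind it (bot.pinch_z is the distance from the TCP to the grasp point, in m); z points along the fingers, y is the direction in which the jaws open and shut (so a half turn about z gives the same grasp; the last joint's range is limited). The gripper opens to 85 mm and grips with 20 to 120 N. Pads are 22 mm wide; open, the fingers measure 114 mm over their backs; the gripper's body (76 mm by 85 mm) begins 54 mm behind the grasp point. The pads swing forward as they close: fully open they stand 13 mm farther back than shut.
Start: joints at [-1.298, 0.241, 0.005, 1.335, 0, 1.571], TCP at [0.135, -0.482, 0.231] pointing down, gripper open.
Joint ranges: [-2.72, 2.72], [-1.05, 1.87], [-1.09, 1.28], [-1.99, 2.15], [-1.42, 1.44], [-3.14, 3.14]. Speed limits (rad/s): [2.79, 2.79, 3.14, 3.14, 3.14, 3.14].

## Interface

Orientations are given as a unit quaternion [x, y, z, w].
In Python, from workcell import bot gives the robot as it stands. The module is installed in compiled form; this text tells all that it offers.
- The arm moves only by the tool move_arm, never from a script. Its argument "series" is a list that holds one entry, the list of rows, each a list of 7 numbers: the shift along the world's x, y, z in cm, then the turn, a rotation vector about the world's x, y, z in degrees, then the opening, from 0 (shut) to 1 (fully open). A call has exactly 5 rows; each row shifts and turns the pose as measured when the row begins; what a row does not reach is not made up. A row lasts 1/10 s, in which the tool goes at most 50 mm and 8.59 degrees, less where a joint would pass 70% of its speed; a pose out of reach is approached as far as the arm can. A call with a gripper value outside its range is refused whole. The fingers move at their own pace and stop on an object; the grip force is fixed at half the most. Time passes only in rows, so rows that do not move let the fingers close, or fill a call up. It gives the time, the measured TCP pose, the force and the opening at its end, in the units of the state.
- bot.get_obs(): the state, without advancing time (a new reading comes with each control period).
- bot.camera(name): name is "side" or "top"; returns (picture, depth): 480x640x3 uint8, red, green, blue; 480x640 float32, m along the optical axis (not along the pixel's ray), 0 where there is no reading.
- bot.camera_info(name): a dict with "vfov" (degrees; the focal length in pixels is half the picture's height over the tangent of half this angle, whatever the lens; pixels are square), "cx", "cy" (the principal point, pixels), "k1" (the pictures are not rectified: a ray, as slopes to the right and down, at radius r is drawn at 1 + k1 r^2 times it, then the intrinsics apply), "cam_to_world" (4x4, takes a point from camera to world coordinates). Camera axes: x right, y down, z forward; pixel columns grow to the right and rows downward; lengths in m; the calibration is good to about 2 mm. A picture is of the moment at which its call begins. camera_info takes no time and is no camera call.
- bot.job_done(): hands the job in, once; it reports no verdict.
Trained networks look in the newest picture that a camera, given by its name, has taken for a name from the list of things; names that differ only in an ending like _2 or _b are one class to them, and where a whole thing is asked for, a point or a joint stands for the part that bears it (a point fixed in the world has none). Each returns a list of dicts, best first, with "confidence" (0 to 1); they miss things now and then, are a little off and sometimes report something else, mostly with a low value. They report only what shows in the picture. A call takes as long as a camera call. They do not tell look-alikes from the thing itself.
- bot.find_in(camera, target): "at" ([x, y, z] in m, in world coordinates, good to about 4 mm: the middle of the surface that is visible of it).
The state is a dict: "clock": time; "joint_pos": joint angles; "joint_vel": joint speeds; "tau": joint torques, N m; "eef_pos": TCP position; "tool_rot": TCP orientation; "ft_force": force on the tool from outside, world axes, zero at the start; "ft_torque": the same for the moment, N m; "grip_width": finger opening in m.
Only numpy, scipy, OpenCV 4.12 (cv2) and the standard library are available. Lean on these libraries where they do the work, as an engineer would, in place of code of your own. Each camera call takes 0.05 s, during which the arm holds its last target.

## Working session

There is one attempt and no reset: what is moved stays moved. The work goes in short steps, Python scripts to look and compute and a tool call to move; the robot and the scene stay as the last step left them, time stands still between calls to the robot, and variables do not carry over. Pictures are saved under pics/ and viewed, and the job is handed in when it is done.

Besides the shell and the picture viewer there is one more tool, called after "Call:" as name([rows], argument=value, ...), one row to a line, values as JSON. move_arm: Moves the arm, as the interface text tells. Its arguments: {"type":"object","properties":{"series":{"type":"array","items":{"type":"array","items":{"type":"array","items":{"type":"number"}}}}},"required":["series"]}

```bash
mkdir -p pics; cat > h.py <<'E'
import numpy as np, cv2
from workcell import bot
def snap(cam,fn=None):
    p,d=bot.camera(cam)
    if fn: cv2.imwrite('pics/'+fn,p[:,:,::-1])
    return p,d
def K(cam):
    i=bot.camera_info(cam); f=240/np.tan(np.radians(i['vfov'])/2); return f,i['cx'],i['cy'],i['k1'],np.array(i['cam_to_world'])
def dist_coeffs(cam):
    f,cx,cy,k1,T=K(cam); return np.array([[f,0,cx],[0,f,cy],[0,0,1.]]),np.array([k1,0,0,0.]),T
def slopes(cam,uv):
    M,D,T=dist_coeffs(cam)
    return cv2.undistortPoints(np.array(uv,float).reshape(-1,1,2),M,D).reshape(-1,2)
def to_z(cam,uv,z):
    T=K(cam)[4]; s=slopes(cam,uv); r=np.c_[s,np.ones(len(s))]@T[:3,:3].T
    k=(z-T[2,3])/r[:,2]; return T[:3,3]+r*k[:,None]
def cloud(cam,uv,d):
    T=K(cam)[4]; s=slopes(cam,uv); uv=np.array(uv,int); z=d[uv[:,1],uv[:,0]]
    return (np.c_[s,np.ones(len(s))]*z[:,None])@T[:3,:3].T+T[:3,3]
def proj(cam,P):
    M,D,T=dist_coeffs(cam); W=np.linalg.inv(T)
    return cv2.projectPoints(np.array(P,float).reshape(-1,3),cv2.Rodrigues(W[:3,:3])[0],W[:3,3],M,D)[0].reshape(-1,2)
E
python3 - <<'E'
from h import *
o=bot.get_obs();print(o, bot.pinch_z)
for c in('top','side'):
    p,d=snap(c,c+'0.png'); np.savez(c+'0.npz',p=p,d=d);print(bot.camera_info(c))
    for t in('tray','lid','handle','dowel','rail'):
        for r in bot.find_in(c,t): print(c,t,np.round(r['at'],3),round(r['confidence'],2),proj(c,r['at']).round())
E
```

```text
{'clock': 0.0, 'joint_pos': array([-1.29800387e+00,  2.41415262e-01,  3.75573429e-03,  1.33519574e+00,
       -4.81985364e-06,  1.57080155e+00]), 'joint_vel': array([ 5.46368840e-05,  1.08052529e-04, -1.05670791e-03,  1.46238505e-03,
       -8.68196756e-04,  3.08283857e-04]), 'tau': array([-1.54068384e-03, -3.72315073e+01,  2.52410513e+01,  1.70477154e-02,
       -1.38930482e-04, -2.67469920e-05]), 'eef_pos': array([ 0.13454365, -0.48091897,  0.23042383]), 'tool_rot': array([ 9.90712277e-01,  1.35971046e-01, -1.42371346e-04, -1.01958281e-03]), 'ft_force': array([ 0.14784942, -0.05290583, -0.01376106]), 'ft_torque': array([ 0.04031754,  0.01748916, -0.00731571]), 'grip_width': 0.08580716144238203} 0.0187
{'vfov': 47.119039146736576, 'cx': 318.6359585183496, 'cy': 240.25115849752524, 'k1': -0.01886548272718285, 'cam_to_world': array([[ 1.21577153e-03, -9.97218190e-01,  7.45278661e-02,
         4.06655503e-01],
       [-9.99982103e-01, -7.75786415e-04,  5.93229710e-03,
        -7.97205954e-03],
       [-5.85797688e-03, -7.45337445e-02, -9.97201286e-01,
         1.45251261e+00],
       [
[... 943 characters left out ...]
007, -0.90266266],
       [-0.0064874 , -0.84023724, -0.54218013,  0.67358427],
       [ 0.        ,  0.        ,  0.        ,  1.        ]])}
side tray [ 0.539 -0.222  0.027] 0.86 [[342. 314.]]
side tray [ 0.323 -0.313  0.024] 0.78 [[230. 369.]]
side lid [0.569 0.165 0.014] 0.86 [[320. 215.]]
side lid [0.322 0.133 0.01 ] 0.63 [[224. 234.]]
side lid [0.28  0.395 0.01 ] 0.61 [[207. 187.]]
side handle [0.574 0.161 0.013] 0.98 [[322. 217.]]
side handle [0.277 0.399 0.015] 0.72 [[206. 185.]]
side handle [0.325 0.135 0.013] 0.57 [[225. 232.]]
side dowel [ 0.32  -0.312  0.029] 0.62 [[228. 366.]]
side rail [ 0.538 -0.231  0.027] 0.94 [[343. 317.]]
side rail [ 0.324 -0.311  0.024] 0.84 [[231. 367.]]
```

View pics/top0.png

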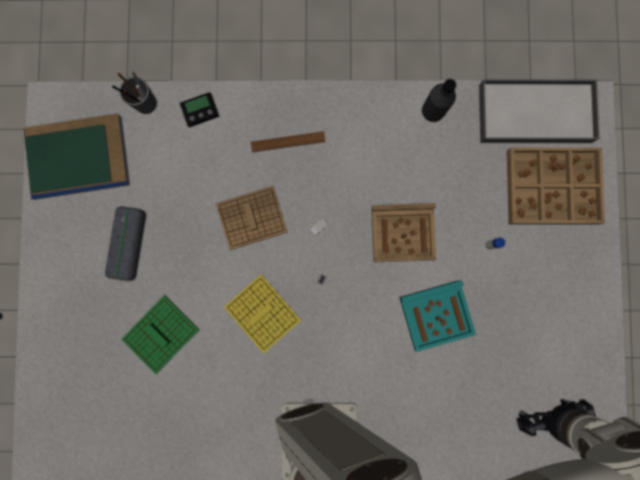

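View pics/side0.png

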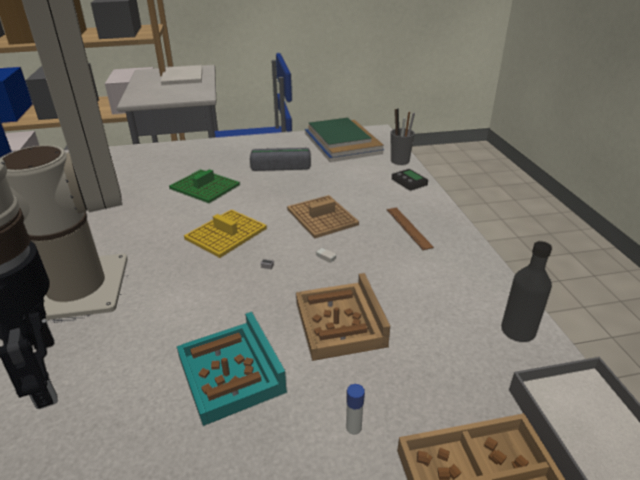

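The lid candidates in the top view are the wooden one (251,217), yellow (263,313) and green (160,333). The wooden one is the lid. The tray candidates are wooden (403,232), turquoise (437,313) and the sorter box (556,186). The wooden one with the rail is the tray. I'll check both in close crops.

```bash
python3 - <<'E'
from h import *
p=np.load('top0.npz')['p'];s=np.load('side0.npz')['p']
a=cv2.resize(p[170:280,205:295],None,fx=4,fy=4,interpolation=2);b=cv2.resize(p[180:290,360:450],None,fx=4,fy=4,interpolation=2)
cv2.imwrite('pics/crop1.png',np.hstack([a,b])[:,:,::-1])
c=cv2.resize(s[180:255,275:375],None,fx=4,fy=4,interpolation=2);d=cv2.resize(s[265:365,285:395],None,fx=3.6,fy=3,interpolation=2)
d=cv2.resize(d,(400,300));cv2.imwrite('pics/crop2.png',np.hstack([c,d])[:,:,::-1])
E
```

```text
(no output)
```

View pics/crop1.png

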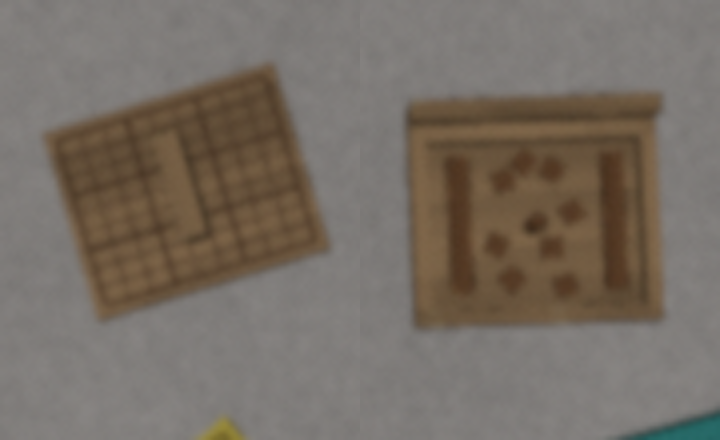

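View pics/crop2.png

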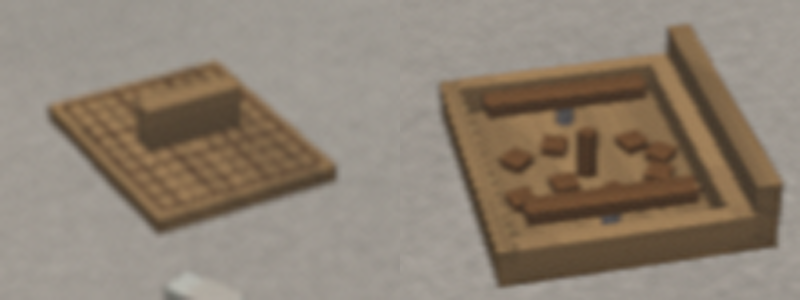

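```bash
cat > fit.py <<'E'
from h import *
from scipy.optimize import least_squares
def fit(P,obs,x0,fix=None):
    # obs list (cam,idx,uv)
    def res(v):
        c,s=np.cos(v[2]),np.sin(v[2]); R=np.array([[c,-s,0],[s,c,0],[0,0,1]])
        r=[]
        for cam,pt,uv in obs:
            r.append(proj(cam,R@np.array(pt)+[v[0],v[1],0])[0]-uv)
        return np.concatenate(r)
    o=least_squares(res,x0,loss='soft_l1'); return o.x,res(o.x).reshape(-1,2)
E
python3 - <<'E'
from fit import *
t=lambda x,y,ox: (x/4+ox-.375,)
T1=lambda x,y:np.array([x/4+205-.375,y/4+170-.375]); T2=lambda x,y:np.array([(x-360)/4+360-.375,y/4+180-.375])
S1=lambda x,y:np.array([x/4+275-.375,y/4+180-.375]); S2=lambda x,y:np.array([(x-400)/3.636+285-.375,y/3+265-.33])
a,b,h=.065,.08,.012
L={'ul':(a,b,h),'ur':(a,-b,h),'lr':(-a,-b,h),'ll':(-a,b,h)}
top=[('top',L['ul'],T1(47,133)),('top',L['ur'],T1(272,66)),('top',L['lr'],T1(328,247)),('top',L['ll'],T1(101,320))]
side=[('side',L['ul'],S1(218,62)),('side',L['ur'],S1(336,170)),('side',L['lr'],S1(160,222)),('side',L['ll'],S1(50,107))]
for o in(top,side,top+side):
    x,r=fit(0,o,[.57,.17,.25]);print('lid',x.round(4),np.degrees(x[2]).round(2),r.round(1).tolist())
top=[('top',(.080,.08,.054),T2(408,104)),('top',(.08,-.08,.054),T2(661,95)),('top',(-.065,.08,.03),T2(417,327)),('top',(-.065,-.08,.03),T2(662,319)),('top',(0,0,.042),T2(540,218))]
side=[('side',(-.065,.08,.03),S2(442,87)),('side',(-.065,-.08,.03),S2(500,257)),('side',(.066,.08,.054),S2(668,28)),('side',(.08,.08,.054),S2(690,25)),('side',(.066,-.08,.054),S2(757,190)),('side',(.08,-.08,.054),S2(782,186)),('side',(0,0,.042),S2(587,131))]
for o in(top,side,top+side):
    x,r=fit(0,o,[.53,-.22,0]);print('tray',x.round(4),np.degrees(x[2]).round(2),r.round(1).tolist())
E
```

```text
lid [0.5747 0.178  0.303 ] 17.36 [[-1.0, 0.1], [0.6, -1.0], [1.0, 0.4], [-0.5, 0.2]]
lid [0.5769 0.1761 0.2991] 17.14 [[0.1, 0.0], [0.8, -0.4], [-0.5, 0.2], [-0.3, 0.0]]
lid [0.5758 0.1772 0.3015] 17.28 [[-0.7, -0.4], [0.9, -1.4], [1.2, 0.0], [-0.3, -0.2], [-0.5, -0.2], [0.3, -0.6], [-0.9, -0.0], [-0.8, -0.1]]
tray [ 0.5253 -0.2194  0.0359] 2.06 [[0.5, -0.8], [-0.3, -0.8], [-0.2, 0.4], [0.4, 0.2], [-0.5, 1.1]]
tray [ 0.527  -0.2222  0.0315] 1.81 [[-0.9, -1.2], [-0.8, -0.2], [-0.3, -0.1], [0.2, -0.1], [0.5, 0.1], [1.1, 0.1], [0.2, 0.9]]
tray [ 0.5267 -0.221   0.0302] 1.73 [[1.3, -1.6], [0.5, -1.2], [0.3, -0.4], [0.9, -0.2], [0.2, 0.5], [-1.1, -1.6], [-1.1, -0.7], [-0.6, -0.4], [-0.0, -0.4], [0.0, -0.3], [0.6, -0.3], [-0.2, 0.5]]
```

The crops confirm the plain wooden lid, with its handle along the lid's x, and the wooden tray with its rail at +x and the dowel showing. I'm moving toward the lid.

Call:
move_arm([
  [[2.8,4.1,0,0,0,0,1],[2.8,4.1,0,0,0,0,1],[2.8,4.1,0,0,0,0,1],[2.8,4.1,0,0,0,0,1],[2.8,4.1,0,0,0,0,1]],
])

```text
clock: 1.1
eef_pos: [0.2742, -0.277, 0.2306]
tool_rot: [0.992, 0.129, 0.001, 0.002]
ft_force: [2.2, -0.2, -0.9]
grip_width: 0.0858
```

```bash
cat > st.py <<'E'
from workcell import bot
import numpy as np
from scipy.spatial.transform import Rotation as R
o=bot.get_obs();M=R.from_quat(o['tool_rot']).as_matrix()
print(round(o['clock'],2),'q',o['joint_pos'].round(3),'p',o['eef_pos'].round(4),'yaw',np.degrees(np.arctan2(M[1,0],M[0,0])).round(2),'z',M[:,2].round(4),'F',o['ft_force'].round(2),'T',o['ft_torque'].round(2),'w',round(o['grip_width'],4))
E
python3 st.py
```

```text
1.1 q [-7.900e-01  1.900e-02 -2.550e-01  1.293e+00 -1.000e-03  2.093e+00] p [ 0.2742 -0.277   0.2306] yaw 14.82 z [ 0.0016 -0.0032 -1.    ] F [ 2.24 -0.18 -0.86] T [-0.03 -0.11 -0.02] w 0.0858
```

Call:
move_arm([
  [[2,3,0,0,0,8.5,1],[2,3,0,0,0,8.5,1],[2,3,0,0,0,8.5,1],[2,3,0,0,0,8.5,1],[2,3,0,0,0,8.5,1]],
])

```text
clock: 1.6
eef_pos: [0.3781, -0.1189, 0.2323]
tool_rot: [0.874, 0.485, 0.003, 0.003]
ft_force: [0.2, -0.6, 0.4]
grip_width: 0.0856
```

Call:
move_arm([
  [[2,3,0,0,0,8.5,1],[2,3,0,0,0,8.5,1],[2,3,0,0,0,8.5,1],[2,3,0,0,0,8.5,1],[2,3,0,0,0,8.5,1]],
])

```text
clock: 2.1
eef_pos: [0.4817, 0.0386, 0.2335]
tool_rot: [0.636, 0.772, 0.005, 0.003]
ft_force: [0.6, -0.7, -0.1]
grip_width: 0.0856
```

Call:
move_arm([
  [[2,3,0,0,0,8.5,1],[2,3,0,0,0,8.5,1],[2,3,0,0,0,8.5,1],[2,3,0,0,0,8.5,1],[2,3,0,0,0,8.5,1]],
])

```text
clock: 2.6
eef_pos: [0.5852, 0.196, 0.2338]
tool_rot: [0.309, 0.951, 0.006, 0.001]
ft_force: [0.9, 0.3, 0.4]
grip_width: 0.0855
```

```bash
python3 st.py
```

```text
2.6 q [0.319 0.471 0.344 1.434 0.009 0.947] p [0.5852 0.196  0.2338] yaw 144.01 z [ 0.0067  0.0112 -0.9999] F [0.9  0.34 0.4 ] T [0.01 0.05 0.03] w 0.0855
```

Call:
move_arm([
  [[-0.4,-0.8,-1,-0.3,0.2,8.5,1],[-0.4,-0.8,-1.5,-0.3,0.2,8.5,1],[0,0,-1.5,0,0,8.5,1],[0,0,-1.5,0,0,8.5,1],[0,0,-1.5,0,0,8.5,1]],
])

```text
clock: 3.1
eef_pos: [0.5813, 0.1865, 0.161]
tool_rot: [-0.061, 0.998, 0.002, 0.0]
ft_force: [0.9, 0.4, 0.3]
grip_width: 0.0855
```

```bash
python3 st.py
```

```text
3.1 q [0.308 0.494 0.191 1.267 0.004 0.187] p [0.5813 0.1865 0.161 ] yaw -173.03 z [-1.0e-04  4.6e-03 -1.0e+00] F [0.87 0.37 0.31] T [-0.06  0.02 -0.02] w 0.0855
```

Call:
move_arm([
  [[-0.3,-0.5,-1,-0.2,0,5,1],[-0.2,-0.4,-1,0,0,3,1],[0,0,-1,0,0,2,1],[0,0,-1,0,0,0,1],[0,0,0,0,0,0,1]],
])

```text
clock: 3.6
eef_pos: [0.5742, 0.1768, 0.1157]
tool_rot: [-0.152, 0.988, -0.0, -0.003]
ft_force: [0.1, 0.2, 0.2]
grip_width: 0.0856
```

```bash
python3 st.py; python3 - <<'E'
from h import *
for c in('top','side'):
    p,d=snap(c); np.savez(c+'1.npz',p=p,d=d)
    cv2.imwrite(f'pics/{c}1.png',p[:,:,::-1])
    if c=='side': cv2.imwrite('pics/side1c.png',cv2.resize(p[130:280,220:420],None,fx=4,fy=4,interpolation=2)[:,:,::-1])
E
```

```text
3.6 q [ 2.980e-01  5.120e-01  9.800e-02  1.163e+00  1.000e-03 -7.000e-03] p [0.5742 0.1768 0.1157] yaw -162.51 z [-0.0063 -0.001  -1.    ] F [0.14 0.22 0.23] T [-0.04 -0.02  0.05] w 0.0856
```

View pics/side1c.png

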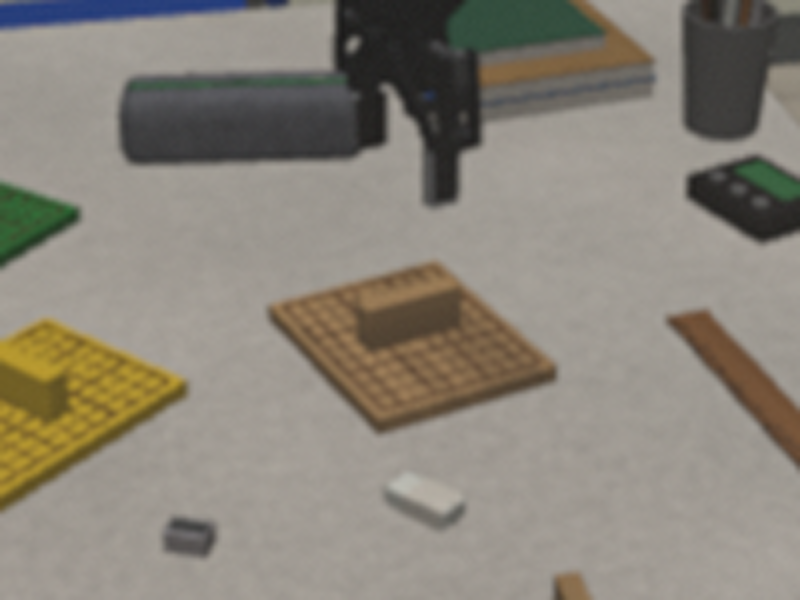

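The hand is straight above the handle, with its two fingers to either side. I'm descending.

Call:
move_arm([
  [[0.1,0,-2,0,-0.3,0,1],[0,0,-2,0,0,0,1],[0,0,-2,0,0,0,1],[0,0,-2,0,0,0,1],[0,0,0,0,0,0,1]],
])

```text
clock: 4.2
eef_pos: [0.581, 0.1789, 0.0409]
tool_rot: [-0.151, 0.988, 0.001, 0.007]
ft_force: [-0.2, -0.3, 0.7]
grip_width: 0.0853
```

```bash
python3 st.py
```

```text
4.2 q [ 0.299  0.58   0.001  0.978 -0.001 -0.005] p [0.581  0.1789 0.0409] yaw -162.59 z [ 0.0135  0.0035 -0.9999] F [-0.18 -0.31  0.72] T [-0.03  0.06 -0.01] w 0.0853
```

Call:
move_arm([
  [[-0.4,-0.1,-0.8,-0.2,0.6,0,1],[0,0,-0.8,0,0,0,1],[0,0,-0.6,0,0,0,1],[0,0,0,0,0,0,1],[0,0,0,0,0,0,1]],
])

```text
clock: 4.7
eef_pos: [0.5798, 0.1789, 0.0216]
tool_rot: [-0.151, 0.988, 0.0, 0.005]
ft_force: [-0.3, -0.5, -0.1]
grip_width: 0.0855
```

```bash
python3 st.py
```

```text
4.7 q [ 0.3    0.603 -0.016  0.943 -0.001 -0.004] p [0.5798 0.1789 0.0216] yaw -162.61 z [ 0.0089  0.0017 -1.    ] F [-0.35 -0.55 -0.1 ] T [0.06 0.01 0.01] w 0.0855
```

Call:
move_arm([
  [[-0.3,-0.1,-0.5,-0.1,0.5,0,1],[0,0,0,0,0,0,1],[0,0,0,0,0,0,0],[0,0,0,0,0,0,0],[0,0,0,0,0,0,0]],
])

```text
clock: 5.2
eef_pos: [0.5774, 0.1781, 0.0174]
tool_rot: [-0.151, 0.989, 0.0, 0.001]
ft_force: [0.3, 0.1, 0.9]
grip_width: 0.0437
```

Call:
move_arm([
  [[0,0,0,0,0,0,0],[0,0,0,0,0,0,0],[0,0,0,0,0,0,0],[0,0,0,0,0,0,0],[0,0,0,0,0,0,0]],
])

```text
clock: 5.7
eef_pos: [0.5776, 0.1784, 0.0178]
tool_rot: [-0.151, 0.988, 0.0, 0.001]
ft_force: [0.5, 0.3, 1.0]
grip_width: 0.0169
```

```bash
python3 st.py
```

```text
5.7 q [ 0.299  0.608 -0.018  0.943  0.001 -0.004] p [0.5776 0.1784 0.0178] yaw -162.6 z [ 0.0019  0.0011 -1.    ] F [0.53 0.3  1.01] T [ 0.02  0.08 -0.  ] w 0.0169
```

The fingers hold the handle at a width of 17 mm. I'm lifting.

Call:
move_arm([
  [[0,0,1,0,0,0,0],[0,0,2,0,0,0,0],[0,0,2.5,0,0,0,0],[0,0,2.5,0,0,0,0],[0,0,2,0,0,0,0]],
])

```text
clock: 6.2
eef_pos: [0.5719, 0.1763, 0.1166]
tool_rot: [-0.151, 0.988, -0.001, -0.006]
ft_force: [-0.6, -0.5, -3.2]
grip_width: 0.0168
```

Call:
move_arm([
  [[0,-1,1,0,0,-2,0],[-0.3,-3,0,0,0,-4,0],[-0.3,-3,0,0,0,-4,0],[-0.3,-3,0,0,0,-4,0],[-0.3,-3,0,0,0,0,0]],
])

```text
clock: 6.7
eef_pos: [0.5607, 0.0443, 0.1312]
tool_rot: [-0.025, 1.0, -0.0, -0.003]
ft_force: [0.4, -0.4, -3.1]
grip_width: 0.0172
```

```bash
python3 st.py;  python3 - <<'E'
from h import *
p,d=snap('side','side2.png')
E
```

```text
6.7 q [ 7.900e-02  4.270e-01  4.000e-03  1.153e+00 -1.000e-03  3.000e-02] p [0.5607 0.0443 0.1312] yaw -177.17 z [-5.3e-03 -9.0e-04 -1.0e+00] F [ 0.39 -0.38 -3.07] T [ 0.03 -0.05 -0.01] w 0.0172
```

View pics/side2.png

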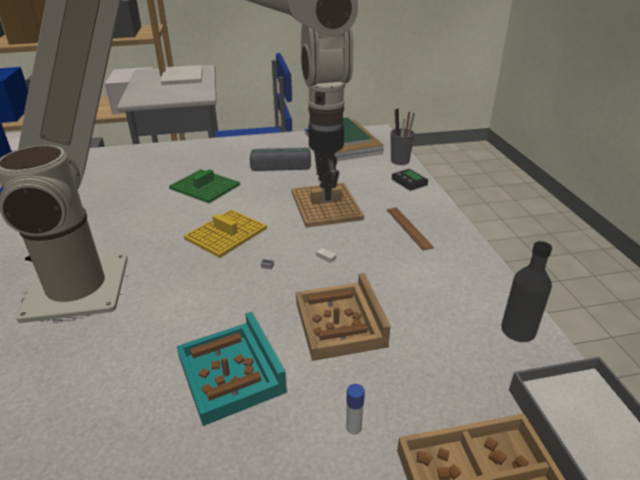

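The lid hangs level in the fingers at (328,203). I'm checking its pose in the hand and refining the tray in the same crop.

```bash
 python3 - <<'E'
from h import *
p,d=snap('side');t,_=snap('top')
print(proj('side',[.56,.044,.113]),proj('top',[.56,.044,.113]))
np.savez('s3.npz',p=p,t=t)
cv2.imwrite('pics/s3.png',cv2.resize(p[170:245,280:380],None,fx=8,fy=8,interpolation=2)[:,:,::-1])
cv2.imwrite('pics/s3b.png',cv2.resize(p[268:368,285:400],None,fx=6.8,fy=6,interpolation=2)[:,:,::-1])
cv2.imwrite('pics/t3.png',cv2.resize(t[195:270,360:450],None,fx=8,fy=8,interpolation=2)[:,:,::-1])
E
```

```text
[[325.64482091 205.98157144]] [[300.69005329 218.55518284]]
```

View pics/s3.png

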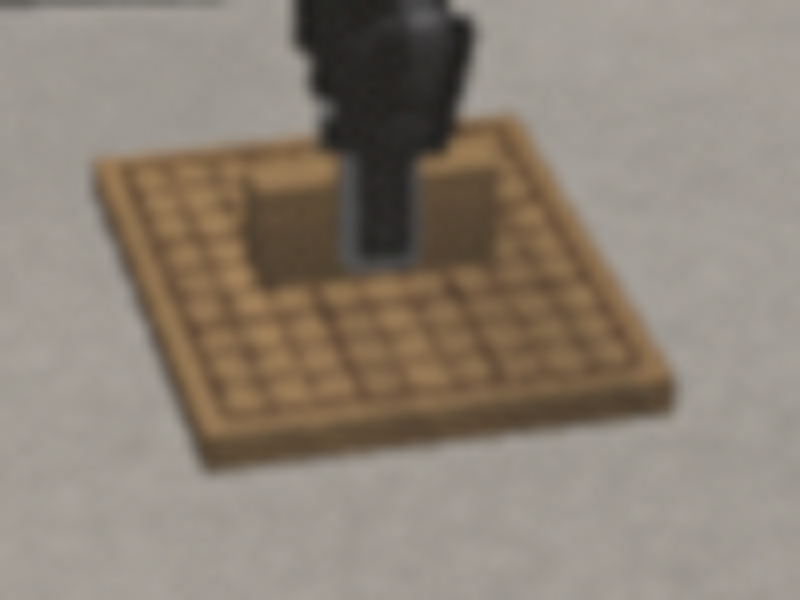

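View pics/s3b.png

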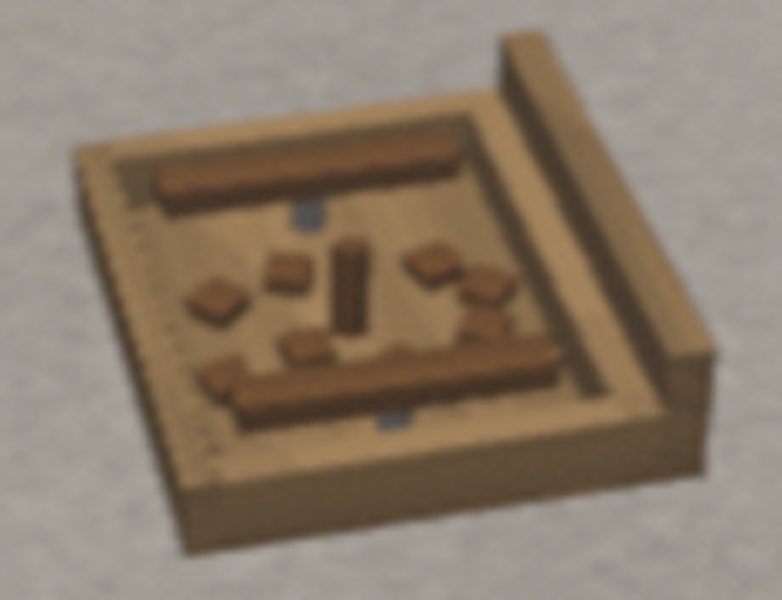

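View pics/t3.png

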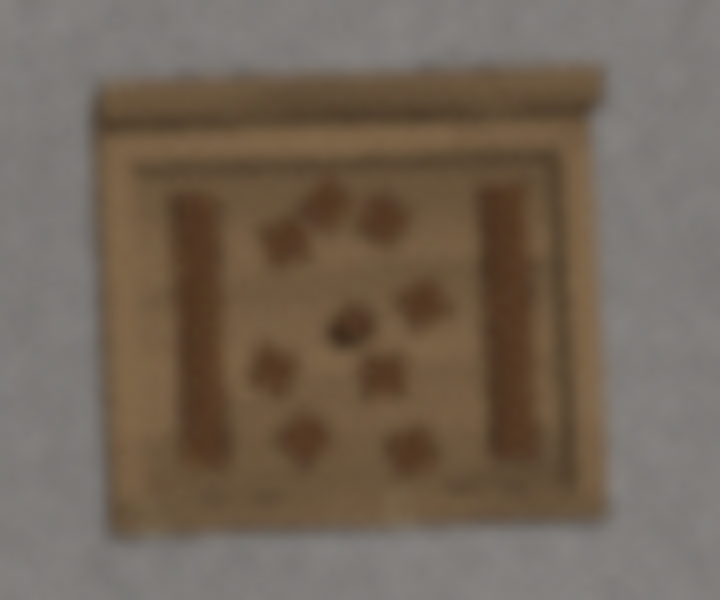

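```bash
python3 - <<'E'
from fit import *
S3=lambda x,y:np.array([x/8+280-.44,y/8+170-.44]);Sb=lambda x,y:np.array([x/6.8+285-.43,y/6+268-.42]);T3=lambda x,y:np.array([x/8+360-.44,y/8+195-.44])
top=[('top',(.080,.08,.054),T3(98,83)),('top',(.08,-.08,.054),T3(602,68)),('top',(.066,.08,.054),T3(100,128)),('top',(.066,-.08,.054),T3(600,110)),('top',(-.065,.08,.03),T3(112,535)),('top',(-.065,-.08,.03),T3(604,518)),('top',(0,0,.042),T3(360,320))]
side=[('side',(-.065,.08,.03),Sb(77,148)),('side',(-.065,-.08,.03),Sb(182,488)),('side',(-.065,-.08,0),Sb(188,553)),('side',(.08,-.08,0),Sb(703,475)),('side',(.066,.08,.054),Sb(503,40)),('side',(.08,.08,.054),Sb(545,33)),('side',(.066,-.08,.054),Sb(668,360)),('side',(.08,-.08,.054),Sb(716,350)),('side',(0,0,.042),Sb(350,245))]
for o in(top,side,top+side):
    x,r=fit(0,o,[.53,-.22,0]);print('tray',x.round(4),np.degrees(x[2]).round(2),r.round(1).tolist())
z=.1312-.0178+.012
a,b=.065,.08
side=[('side',(a,b,z),S3(515,118)),('side',(a,-b,z),S3(673,378)),('side',(-a,-b,z),S3(203,438)),('side',(-a,b,z),S3(97,163)),('side',(-a,-b,z-.012),S3(207,470)),('side',(a,-b,z-.012),S3(671,408))]
x,r=fit(0,side,[.56,.04,0]);print('lid',x.round(4),np.degrees(x[2]).round(2),r.round(1).tolist())
E
python3 st.py
```

```text
tray [ 0.5252 -0.219   0.0349] 2.0 [[0.2, -0.2], [-0.3, -0.4], [0.2, -0.4], [0.2, -0.2], [-0.1, 0.3], [0.3, 0.3], [-0.6, 0.7]]
tray [ 0.5275 -0.2199  0.025 ] 1.43 [[-0.3, -0.7], [-0.2, 0.1], [-0.8, 1.0], [0.4, 0.7], [-0.3, -1.0], [0.1, -0.8], [0.2, -0.2], [0.6, 0.2], [0.2, -0.1]]
tray [ 0.5269 -0.2195  0.0298] 1.71 [[0.6, -1.0], [0.0, -0.9], [0.5, -1.2], [0.5, -0.7], [0.0, -0.5], [0.4, -0.2], [-0.4, 0.0], [-0.8, -0.7], [-0.4, 0.1], [-1.0, 1.0], [0.1, 0.4], [-0.8, -1.1], [-0.5, -0.9], [-0.1, -0.5], [0.3, -0.1], [-0.2, -0.1]]
lid [0.5597 0.0396 0.0416] 2.38 [[0.2, -1.3], [0.4, -0.3], [-0.1, -0.0], [-0.5, -0.7], [-0.5, 0.8], [0.4, 0.7]]
6.85 q [ 0.078  0.428  0.004  1.153 -0.     0.031] p [0.5606 0.0436 0.1311] yaw -177.3 z [-5.9e-03 -8.0e-04 -1.0e+00] F [-0.18 -0.51 -2.72] T [ 0.02  0.02 -0.03] w 0.0172
```

Call:
move_arm([
  [[-0.4,-2,0,0,0,-0.7,0],[-0.6,-3,0,0,0,0,0],[-0.6,-3,0,0,0,0,0],[-0.6,-3,0,0,0,0,0],[-0.6,-3,0,0,0,0,0]],
])

```text
clock: 7.35
eef_pos: [0.5316, -0.0954, 0.1299]
tool_rot: [-0.02, 1.0, 0.001, -0.004]
ft_force: [0.1, 0.5, -1.8]
grip_width: 0.0166
```

Call:
move_arm([
  [[-0.6,-3,-1,0,0,0,0],[-0.4,-3,-1,0,0,0,0],[-0.4,-2,-1,0,0,0,0],[0,0,-1,0,0,0,0],[0,0,0,0,0,0,0]],
])

```text
clock: 7.85
eef_pos: [0.5163, -0.1797, 0.0882]
tool_rot: [-0.017, 1.0, 0.001, -0.004]
ft_force: [-0.7, 0.8, -2.9]
grip_width: 0.0174
```

```bash
python3 st.py
```

```text
7.85 q [-0.335  0.439 -0.1    1.04  -0.    -0.369] p [ 0.5163 -0.1797  0.0882] yaw -178.01 z [-0.0076  0.0023 -1.    ] F [-0.72  0.84 -2.9 ] T [0.03 0.04 0.03] w 0.0174
```

Call:
move_arm([
  [[0,-0.7,-0.7,-0.1,-0.4,-0.2,0],[0,-0.6,-0.7,0,0,0,0],[0,-0.1,-0.6,0,0,0,0],[0,0,0,0,0,0,0],[0,0,0,0,0,0,0]],
])

```text
clock: 8.35
eef_pos: [0.5176, -0.1915, 0.0669]
tool_rot: [-0.018, 1.0, 0.001, 0.0]
ft_force: [-0.3, -0.0, -2.2]
grip_width: 0.017
```

```bash
python3 st.py; python3 - <<'E'
from h import *
p,d=snap('side');t,_=snap('top')
cv2.imwrite('pics/s4.png',cv2.resize(p[248:368,285:405],None,fx=5,fy=5,interpolation=2)[:,:,::-1])
cv2.imwrite('pics/t4.png',cv2.resize(t[185:275,350:450],None,fx=6,fy=6,interpolation=2)[:,:,::-1])
E
```

```text
8.35 q [-0.355  0.465 -0.121  0.985  0.001 -0.391] p [ 0.5176 -0.1915  0.0669] yaw -177.96 z [ 5.0e-04  1.1e-03 -1.0e+00] F [-0.35 -0.01 -2.16] T [ 0.01 -0.01 -0.  ] w 0.017
```

View pics/s4.png

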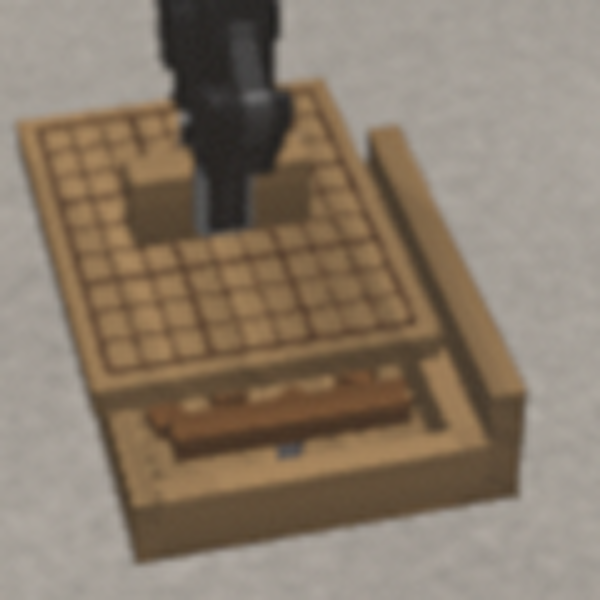

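View pics/t4.png

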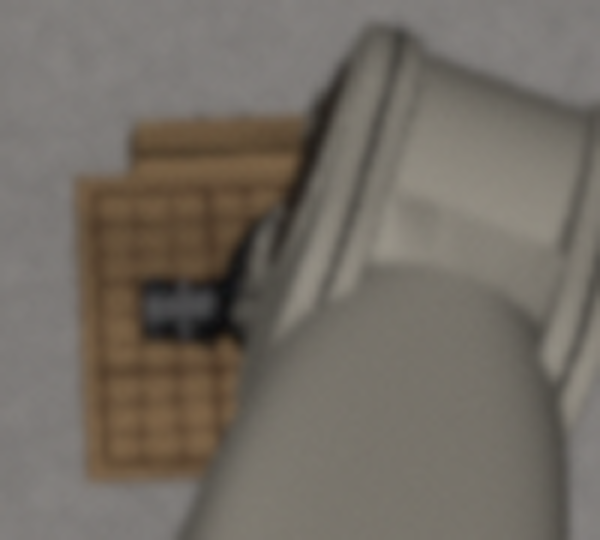

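The lid lies parallel to the rail with a gap of about 10 mm, and its near edge sits about 28 mm toward +y of the tray's near edge. I'm lowering it a little and moving to the rail.

Call:
move_arm([
  [[0.2,-0.2,-0.3,0,0,0,0],[0.3,-0.1,-0.1,0,0,0,0],[0.2,0,0,0,0,0,0],[0.2,0,0,0,0,0,0],[0,0,0,0,0,0,0]],
])

```text
clock: 8.95
eef_pos: [0.5278, -0.1947, 0.0636]
tool_rot: [-0.018, 1.0, 0.0, 0.001]
ft_force: [-1.7, -0.0, -2.3]
grip_width: 0.0168
```

```bash
python3 st.py
```

```text
8.95 q [-0.354  0.486 -0.095  0.988  0.001 -0.39 ] p [ 0.5278 -0.1947  0.0636] yaw -177.95 z [ 1.4e-03  6.0e-04 -1.0e+00] F [-1.67 -0.03 -2.33] T [ 0.    0.27 -0.04] w 0.0168
```

Call:
move_arm([
  [[0.15,0,-0.1,0,0,0,0],[0.1,0,-0.1,0,0,0,0],[0.1,0,-0.1,0,0,0,0],[0.1,0,-0.1,0,0,0,0],[0.1,0,-0.05,0,0,0,0]],
])

```text
clock: 9.45
eef_pos: [0.5279, -0.1945, 0.0597]
tool_rot: [-0.017, 1.0, 0.0, -0.004]
ft_force: [-7.8, 0.4, 4.6]
grip_width: 0.017
```

```bash
python3 st.py
```

```text
9.45 q [-0.352  0.497 -0.088  0.994 -0.002 -0.386] p [ 0.5279 -0.1945  0.0597] yaw -178.06 z [-8.8e-03  6.0e-04 -1.0e+00] F [-7.76  0.42  4.56] T [ 0.06  1.31 -0.11] w 0.017
```

Rail contact reads -7.8 N in x, dowel contact about 7 N up, and the lid sits at z≈42 mm. I'll hold it there and then slide it toward -y.

Call:
move_arm([
  [[0.05,0,-0.05,0,0,0,0],[0.05,0,-0.05,0,0,0,0],[0.05,-0.3,-0.05,0,0,0,0],[0.05,-0.3,-0.05,0,0,0,0],[0.05,-0.3,-0.05,0,0,0,0]],
])

```text
clock: 9.95
eef_pos: [0.5279, -0.196, 0.0601]
tool_rot: [-0.019, 1.0, 0.008, -0.006]
ft_force: [-5.9, 7.1, 7.5]
grip_width: 0.0172
```

```bash
python3 st.py; python3 - <<'E'
from h import *
p,d=snap('side')
cv2.imwrite('pics/s5.png',cv2.resize(p[248:368,285:405],None,fx=5,fy=5,interpolation=2)[:,:,::-1])
E
```

```text
9.95 q [-0.361  0.504 -0.077  1.007  0.011 -0.399] p [ 0.5279 -0.196   0.0601] yaw -177.83 z [-0.0118  0.0159 -0.9998] F [-5.94  7.14  7.52] T [ 1.47  1.1  -0.2 ] w 0.0172
```

View pics/s5.png

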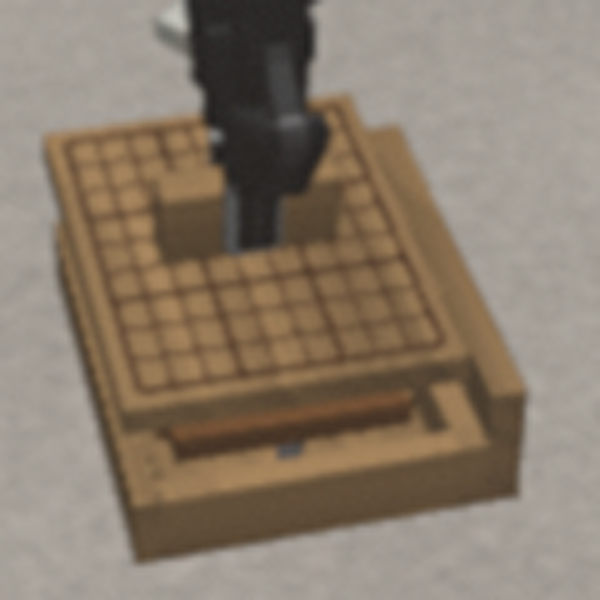

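The lid is flush on the rail. Friction and too much downward push are holding it, and the tool is tilting slightly. I'll ease the press, level the tool and slide with a larger step.

Call:
move_arm([
  [[0,0,0,-0.5,-0.4,0,0],[0,-0.3,0,-0.4,-0.2,0,0],[0,-0.5,0,0,0,0,0],[0.02,-0.5,0,0,0,0,0],[0.02,-0.5,0,0,0,0,0]],
])

```text
clock: 10.5
eef_pos: [0.5279, -0.2112, 0.0598]
tool_rot: [-0.021, 1.0, 0.003, -0.001]
ft_force: [-3.0, 3.5, 0.0]
grip_width: 0.0174
```

```bash
python3 st.py
```

```text
10.5 q [-0.383  0.505 -0.076  0.995  0.005 -0.425] p [ 0.5279 -0.2112  0.0598] yaw -177.65 z [-0.0016  0.0065 -1.    ] F [-3.05  3.49  0.01] T [ 0.81  0.67 -0.11] w 0.0174
```

Call:
move_arm([
  [[0.03,-0.2,0,-0.2,0,-0.2,0],[0.03,-0.2,0,-0.2,0,0,0],[0.03,-0.2,-0.03,0,0,0,0],[0.03,-0.2,-0.03,0,0,0,0],[0.03,-0.2,-0.03,0,0,0,0]],
])

```text
clock: 11.0
eef_pos: [0.5288, -0.2226, 0.0576]
tool_rot: [-0.018, 1.0, 0.0, -0.002]
ft_force: [-3.4, 7.7, 3.7]
grip_width: 0.0172
```

```bash
python3 st.py
```

```text
11.0 q [-0.398  0.515 -0.063  0.996 -0.001 -0.434] p [ 0.5288 -0.2226  0.0576] yaw -177.95 z [-3.5e-03  8.0e-04 -1.0e+00] F [-3.41  7.69  3.67] T [ 1.93  0.81 -0.11] w 0.0172
```

It has dropped 2 mm and the socket catches the dowel (+7.7 N in y). I'm easing back and pressing down.

Call:
move_arm([
  [[0,0.05,-0.1,0,0,0,0],[0,0.05,-0.15,0,0,0,0],[0,0,-0.2,0,0,0,0],[0,0,-0.2,0,0,0,0],[0,0,-0.2,0,0,0,0]],
])

```text
clock: 11.5
eef_pos: [0.5288, -0.2224, 0.0571]
tool_rot: [-0.017, 1.0, -0.0, 0.0]
ft_force: [-7.0, 4.3, 9.8]
grip_width: 0.0172
```

```bash
python3 st.py
```

```text
11.5 q [-0.398  0.513 -0.068  0.989 -0.    -0.432] p [ 0.5288 -0.2224  0.0571] yaw -178.03 z [ 1.e-04 -2.e-04 -1.e+00] F [-7.05  4.26  9.82] T [ 0.95  1.49 -0.13] w 0.0172
```

Call:
move_arm([
  [[-0.05,0.15,0,0,0,0,0],[-0.05,0.1,-0.1,0,0,0,0],[0,0,-0.2,0,0,0,0],[0,0,-0.2,0,0,0,0],[0,0,-0.2,0,0,0,0]],
])

```text
clock: 12.0
eef_pos: [0.5288, -0.2212, 0.0516]
tool_rot: [-0.017, 1.0, -0.001, 0.001]
ft_force: [-4.9, 0.9, 7.3]
grip_width: 0.017
```

```bash
python3 st.py
```

```text
12.0 q [-0.395  0.516 -0.081  0.97  -0.002 -0.429] p [ 0.5288 -0.2212  0.0516] yaw -178.06 z [ 0.003  -0.0029 -1.    ] F [-4.91  0.9   7.33] T [ 0.52  1.15 -0.08] w 0.017
```

It dropped to lid z≈34 mm, onto the springs. I'm pressing down to the rim.

Call:
move_arm([
  [[-0.05,0,-0.2,0,0,0,0],[-0.03,0,-0.2,0.1,0.1,0,0],[0,0,-0.2,0,0,0,0],[0,0,-0.25,0,0,0,0],[0,0,-0.25,0,0,0,0]],
])

```text
clock: 12.5
eef_pos: [0.5288, -0.2212, 0.0477]
tool_rot: [-0.017, 1.0, -0.001, 0.003]
ft_force: [-9.0, 4.1, 22.2]
grip_width: 0.0173
```

```bash
python3 st.py
```

```text
12.5 q [-0.396  0.519 -0.087  0.959  0.    -0.43 ] p [ 0.5288 -0.2212  0.0477] yaw -178.05 z [ 0.0052 -0.0019 -1.    ] F [-9.03  4.12 22.19] T [ 1.07  2.27 -0.09] w 0.0173
```

The lid is at z≈30 mm with 22 N pressing, so it is on the rim. One more steady press, then a look.

Call:
move_arm([
  [[-0.05,0,-0.2,0,0.1,0,0],[-0.05,0.02,-0.2,0,0.1,0,0],[0,0,-0.2,0,0,0,0],[0,0,-0.2,0,0,0,0],[0,0,-0.2,0,0,0,0]],
])

```text
clock: 13.0
eef_pos: [0.5288, -0.2213, 0.0478]
tool_rot: [-0.017, 1.0, -0.002, 0.004]
ft_force: [-7.3, 2.8, 15.2]
grip_width: 0.0167
```

```bash
python3 st.py; python3 - <<'E'
from h import *
for i in range(4): p,d=snap('side')
np.savez('s6.npz',p=p)
cv2.imwrite('pics/s6.png',cv2.resize(p[248:368,285:405],None,fx=5,fy=5,interpolation=2)[:,:,::-1])
E
python3 st.py
```

```text
13.0 q [-0.396  0.517 -0.091  0.954 -0.    -0.43 ] p [ 0.5288 -0.2213  0.0478] yaw -178.06 z [ 0.008  -0.0035 -1.    ] F [-7.25  2.76 15.24] T [ 0.92  1.96 -0.04] w 0.0167
13.2 q [-0.396  0.517 -0.091  0.954 -0.    -0.43 ] p [ 0.5288 -0.2213  0.0478] yaw -178.06 z [ 0.008  -0.0034 -1.    ] F [-7.33  3.27 15.11] T [ 1.01  1.9  -0.09] w 0.0171
```

View pics/s6.png

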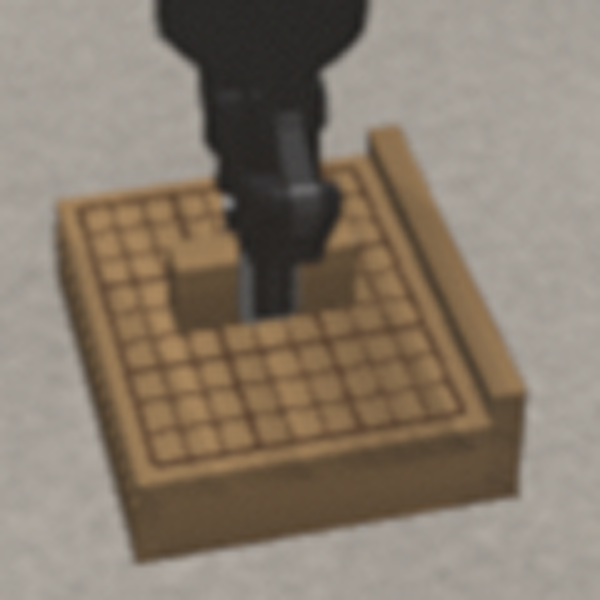

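The picture shows the lid flush on the rim and along the rail, with no gap at the near edge around (140,480) to (490,425). Pose and force are steady at 15 N. I'm handing in.

```bash
python3 -c "
from workcell import bot
print(bot.job_done())"; python3 st.py
```

```text
the job is handed in; nothing more can be done
None
the job is handed in; nothing more can be done
```

The lid is on the tray and pressed down to the rim, with the fingers still holding the handle. I handed the job in at about 13.2 s; no verdict is reported.

- **What I did:** I gripped the wooden lid by its handle. I laid it on the dowel about 2.5 cm toward +y, flush against the rail, and slid it toward -y until the socket caught the dowel.
- **What went wrong on the way:** It stuck twice. First, friction stalled the slide until I eased the press and levelled the tool. Then the socket jammed after a drop of about 2.6 mm, because I had gone slightly too far; backing off about 1 mm freed it.
- **Last checks:** The lid's underside is at about 30 mm, worked out from the tool height. The tool was pushing with a steady 15 N, more than the 10 N the springs need, and leaned under 0.01 rad. The grip was 17 mm wide and the lid was still. The last side picture shows no gap to the rim or rail.
- **What was less certain:** My tray and lid positions from the two cameras differed by 2–4 mm, so I relied on contact with the rail and dowel to place the lid. About 7 N sideways against the rail remained at the end. I did not measure the other things on the desk again after the move, but neither the arm nor the lid went near them.

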